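Find the full canister by its weight and put it on the serving tray

TASK

One of the three identical wooden-lidded canisters still has a full tin inside, the other two hold only an empty tin. Feel by lifting them which one is clearly the heaviest and stand it upright inside the wooden tray, set down gently and flat on the tray's floor. Leave or put back the two light canisters upright where they stood, never tip any canister over, and do not disturb the mug and jars behind.

Things in the scene. Friction and masses are not known exactly. Their poses are not given: they have to be found in the camera images.
- canister_a: one of three identical canisters, cream with round wooden lid, 97 mm across, 110 mm high; origin: centre of underside, z up. The lid is locked on; its top is 93 mm above the origin, its centre knob, 20 mm wide, rises to 110 mm: lift by it. Holds a tin that cannot be seen: 0.3 kg in all with an empty tin, 0.65 to 0.85 kg with a full one
- canister_b: one of three identical canisters, cream with round wooden lid, 97 mm across, 110 mm high; origin: centre of underside, z up. The lid is locked on; its top is 93 mm above the origin, its centre knob, 20 mm wide, rises to 110 mm: lift by it. Holds a tin that cannot be seen: 0.3 kg in all with an empty tin, 0.65 to 0.85 kg with a full one
- canister_c: one of three identical canisters, cream with round wooden lid, 97 mm across, 110 mm high; origin: centre of underside, z up. The lid is locked on; its top is 93 mm above the origin, its centre knob, 20 mm wide, rises to 110 mm: lift by it. Holds a tin that cannot be seen: 0.3 kg in all with an empty tin, 0.65 to 0.85 kg with a full one
- tray: wooden serving tray that does not move, 180 mm (its x) by 220 mm (its y), floor top 6 mm above the worktop, rim 8 mm thick and 16 mm high all round, a low dark bar handle on each y end (up to 34 mm high). Inside the rim 164 x 204 mm. Origin at the centre of its underside
- mug: white mug with thin red rings and one handle, 82x112x94 mm, behind the tray; bystander. Origin under its middle
- jar: small glass food jar with red lid, 58x62x86 mm, behind the tray; bystander. Origin under its middle
- spice_jar: spice jar with dark cap and blue label, 41 mm across, 105 mm high, behind the canisters; bystander. Origin under its middle
There are look-alikes about, which are no part of the job. What is shaped like the canister_a but green is not meant.

How it is judged:
By the outcome, as a careful person would: the job done as asked, in the order asked, and still so for the second after the job is handed in, with the robot touching nothing.
It also fails if it takes over 72 s, if anything falls off the work surface, if the arm or the gripper's body presses on something with over 40 N, if the wrist force passes 120 N, or if a joint passes its speed limit or range.

ROBOT

A 7-joint arm with a two-finger parallel gripper is mounted at the origin on a cart in front of the work surface, level with it; the furniture and walls round the work are solid. World frame = base frame: x ahead of the robot, y to its left, z up, the work surface at z = 0. Lengths are in mm, angles in rad, forces in N, time in s.
With the tool pointing down it reaches from about 400 to 850 mm from the base axis. Payload 4.5 kg.
Tool frame: the origin (TCP) lies midway between the tips of the shut fingers; the grasp point (between the pads) lies 19 mm behind it; z points along the fingers, y is the line along which they close (so a half turn about z gives the same grasp; the last joint's range is limited). The gripper opens to 88 mm and grips with 3 to 60 N. Pads are 18 mm wide; open, the fingers measure 123 mm over their backs; the gripper's body (75 mm by 187 mm) begins 45 mm behind the grasp point.
Start: joints at [-1.286, 0.689, -0.195, 1.565, 0.157, 0.902, -0.215], TCP at [155.091, 605.475, 238.743] pointing down, gripper open.
Joint ranges: [-3.01, 3.01], [-0.46, 2.08], [-1.47, 1.51], [0.13, 2.56], [-1, 4.14], [0.04, 2.09], [-2.66, 2.66]. Speed limits (rad/s): [2.57, 2.57, 3.14, 3.14, 3.14, 3.14, 3.14].

INTERFACE

Orientations are given as a unit quaternion [w, x, y, z].
In Python, from rig import r gives the robot as it stands. The module is installed in compiled form; this text tells all that it offers.
- The arm moves only by the tool step_arm, never from a script. Its argument "motion" is a list that holds one entry, the list of rows, each a list of 7 numbers: the finger opening in cm, from 0 to 8.81, then the shift along the tool's x, y, z in cm, then the turn, a rotation vector about the tool's x, y, z in degrees. In form: [[[gripper, x, y, z, wx, wy, wz], ...]]. A call has 1 to 8 rows; each row shifts and turns the commanded pose from where the row before left it, along the tool's axes as they then stand; what a row does not reach is not made up. A row lasts 1/10 s, in which the tool goes at most 50 mm and 8.59 degrees, less where a joint would pass 70% of its speed; a pose out of reach is approached as far as the arm can. A call with a gripper value outside its range is refused whole. The fingers move at their own pace and stop on an object; "force" is the grip in N (left out, the last holds). Time passes only in rows, so rows that do not move let the fingers close. It gives the time, the measured TCP pose, the force, the opening and the grip force at its end, in the units of the state.
- r.state(): the state, without advancing time (a new reading comes with each control period).
- r.snapshot(name): name is "scene" or "top"; returns a dict with "color" (400x640x3 uint8, blue, green, red), "intrinsics" (3x3 intrinsics, pixels), "distortion" ([k1, k2, p1, p2, k3] as OpenCV has them; the pictures are not rectified), "R" (3x3) and "t" (3): a world point X has camera coordinates R X + t. Camera axes: x right, y down, z forward; pixel columns grow to the right and rows downward; lengths in mm; the calibration is good to about 2 mm. A picture is of the moment at which its call begins. There is no depth.
- r.finish_job(): hands the job in; it is judged then, once.
The state is a dict: "time": time; "q": joint angles; "joint_vel": joint speeds; "tau": joint torques, N m; "tool_pos": TCP position; "tool_rot": TCP orientation; "wrist_force": force on the tool from outside, world axes, zero at the start; "ft_torque": the same for the moment, N m; "gripper_width": finger opening in mm; "grasp_force": force on a finger pad.
Only numpy, scipy, OpenCV 4.12 (cv2) and the standard library are available. Lean on these libraries where they do the work, as an engineer would, in place of code of your own. Each camera call takes 0.05 s, during which the arm holds its last target. There are 200 camera calls.

## Working session

There is one attempt and no reset: what is moved stays moved. The work goes in short steps, Python scripts to look and compute and a tool call to move; the robot and the scene stay as the last step left them, time stands still between calls to the robot, and variables do not carry over. Pictures are saved under pics/ and viewed, at most 10 in all, crops included, and the job is handed in when it is done.

Besides the shell and the picture viewer there is one more tool, called after ">>>" as name(argument=value, ...), one argument or row to a line, values as JSON. step_arm: Moves the arm, as the interface text tells. Its arguments: {"type":"object","properties":{"motion":{"type":"array","items":{"type":"array","items":{"type":"array","items":{"type":"number"}}}},"force":{"type":"number"}},"required":["motion"]}

```bash
mkdir -p pics; python3 - <<'E'
from rig import r
import cv2,pickle
d={}
for n in("scene","top"):
    s=r.snapshot(n);d[n]=s;cv2.imwrite(f"pics/{n}0.png",s["color"])
    print(n,s["R"],s["t"],s["intrinsics"],s["distortion"])
pickle.dump(d,open("d0.pkl","wb"))
print(r.state())
E
```

```text
scene [[-0.89473643 -0.44659139  0.00169034]
 [-0.34578119  0.69036002 -0.63548282]
 [ 0.28263421 -0.56917412 -0.77211316]] [494.38737916 205.6308467  779.29324975] [[366.96464788   0.         321.08954172]
 [  0.         366.96464788 199.80254821]
 [  0.           0.           1.        ]] [0.02041513 0.         0.         0.         0.        ]
top [[-0.0083405  -0.99994992 -0.00553024]
 [-0.98661525  0.0091297  -0.16280968]
 [ 0.16285202  0.00409831 -0.98664199]] [  24.70329612  535.90087336 1143.67990858] [[446.06443948   0.         316.89905837]
 [  0.         446.06443948 200.18504248]
 [  0.           0.           1.        ]] [-0.02757096  0.          0.          0.          0.        ]
{'time': 0.1, 'q': array([-1.2862008 ,  0.6898581 , -0.19454941,  1.56620084,  0.15732723,
        0.90248413, -0.21513046]), 'joint_vel': array([ 7.66565257e-04, -3.29561142e-03, -1.26627985e-03, -1.91134290e-03,
        1.14980780e-03, -8.30142479e-05,  1.67397907e-04]), 'tau': array([-2.99034458e-03, -5.28494167e+01, -1.27155628e+00, -1.53835005e+01,
       -5.26490528e-02,  2.00005787e-03,  4.34980257e-05]), 'tool_pos': array([155.00705494, 604.91784483, 238.02763612]), 'tool_rot': array([-3.90094137e-05,  1.25029388e-01,  9.92152734e-01, -7.76680792e-04]), 'wrist_force': array([-0.02411087, -0.34250061, -0.01410636]), 'ft_torque': array([-0.03399762,  0.01286105,  0.02692136]), 'grasp_force': 0.0, 'gripper_width': 88.3401793244487}
```

View pics/scene0.png

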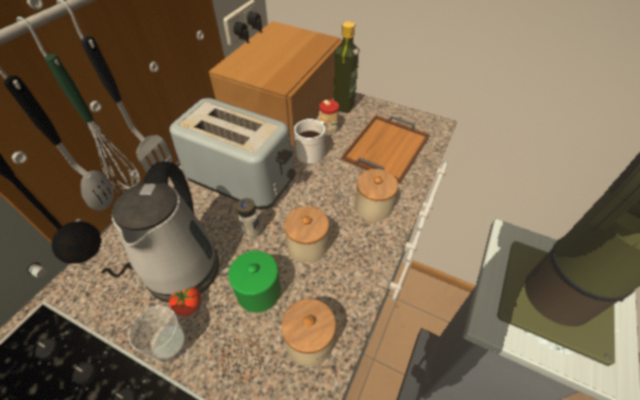

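View pics/top0.png

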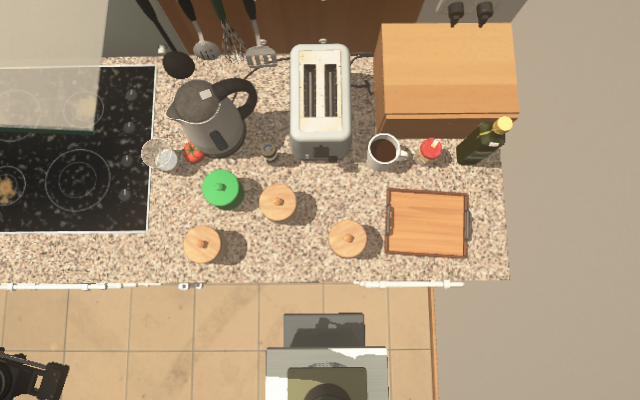

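Top view: the three wooden-lidded canisters are at about (203,244), (278,203) and (348,239), the tray at (427,223), and the green decoy at (221,189). In the scene view the knobs are at about (309,322), (306,220) and (377,181). Next I'll enlarge both views.

```bash
python3 - <<'E'
import cv2,pickle
d=pickle.load(open("d0.pkl","rb"))
c=d["top"]["color"][130:270,160:480];cv2.imwrite("pics/topc.png",cv2.resize(c,(800,350),interpolation=cv2.INTER_CUBIC)) # x2.5
c=d["scene"]["color"][105:375,270:470];cv2.imwrite("pics/scenec.png",cv2.resize(c,(440,594),interpolation=cv2.INTER_CUBIC)) # x2.2
E
```

```text
(no output)
```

View pics/topc.png

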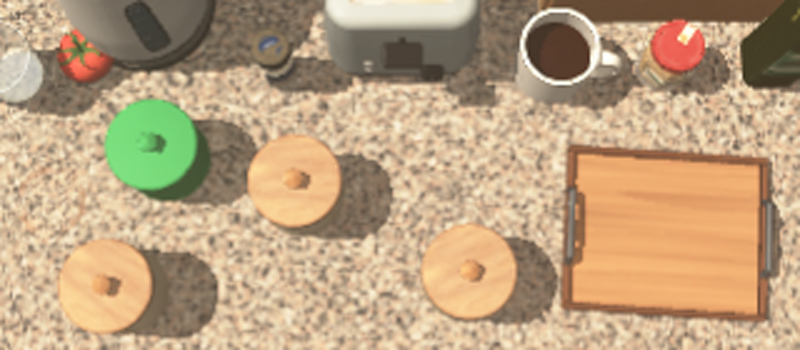

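View pics/scenec.png

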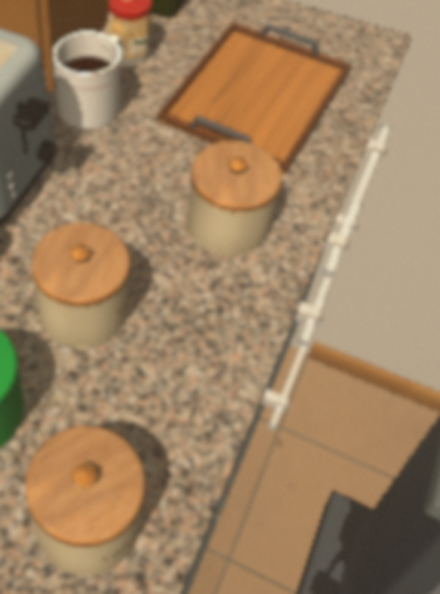

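The crops give these pixel positions:

| Item | Top crop | Scene crop |
|---|---|---|
| Knob 1 | (102,285) | (87,475) |
| Knob 2 | (293,179) | (80,254) |
| Knob 3 | (471,270) | (238,164) |
| Tray rim corners | (569,146), (770,158), (766,320), (562,309) | (160,117), (234,25), (350,67), fourth corner hidden |

```bash
cat > h.py <<'E'
import numpy as np,cv2,pickle
d=pickle.load(open("d0.pkl","rb"))
def ray(n,uv):
    s=d[n];p=cv2.undistortPoints(np.array([[uv]],float),s["intrinsics"],s["distortion"])[0,0]
    R=s["R"];return -R.T@s["t"],(lambda v:v/np.linalg.norm(v))(R.T@np.array([*p,1]))
def T(u,v): return ((u+.5)/2.5-.5+160,(v+.5)/2.5-.5+130)
def S(u,v): return ((u+.5)/2.2-.5+270,(v+.5)/2.2-.5+105)
def plane(n,uv,z): c,v=ray(n,uv);return c+v*(z-c[2])/v[2]
def tri(a,b):
    c1,v1=ray("top",a);c2,v2=ray("scene",b)
    t=np.linalg.lstsq(np.c_[v1,-v2],c2-c1,rcond=None)[0]
    p,q=c1+t[0]*v1,c2+t[1]*v2;return (p+q)/2,np.linalg.norm(p-q)
E
python3 - <<'E'
from h import *
np.set_printoptions(precision=1,suppress=True)
K=[((102,285),(87,475)),((293,179),(80,254)),((471,270),(238,164))]
L=[((106,286),(85,485)),((295,181),(81,263.5)),((469.5,271.5),(236.5,174.5))]
for k,l in zip(K,L):
    print("knob",*tri(T(*k[0]),S(*k[1])),"z105",plane("top",T(*k[0]),105),plane("scene",S(*k[1]),105))
    print(" lid",*tri(T(*l[0]),S(*l[1])),plane("top",T(*l[0]),93),plane("scene",S(*l[1]),93))
tc=[(569,146),(770,158),(766,320),(562,309)];sc=[(160,117),(234,25),(350,67)]
P=[plane("top",T(*c),16) for c in tc];print(np.array(P),np.mean(P,0))
print([tri(T(*a),S(*b)) for a,b in zip(tc[:1]+tc[1:2]+tc[2:3],sc)])
E
```

```text
knob [419.6 311.8 101.9] 1.1639900842726512 z105 [418.8 310.8 105. ] [419.5 312.9 105. ]
 lid [420.5 313.1  82.2] 2.47880535698728 [418.6 309.9  93. ] [419.6 316.8  93. ]
knob [526.2 121.6 100.5] 2.8189222163204293 z105 [524.1 120.7 105. ] [526.  124.7 105. ]
 lid [526.4 121.   84. ] 2.0307387265538956 [524.  119.8  93. ] [524.2 126.7  93. ]
knob [432.1 -57.2 101.2] 2.216822688206021 z105 [430.7 -57.1 105. ] [432.3 -53.6 105. ]
 lid [431.7 -56.7  85.3] 1.9375070509916603 [430.1 -56.4  93. ] [431.  -49.7  93. ]
[[ 572.5 -172.9   16. ]
 [ 557.1 -392.8   16. ]
 [ 381.2 -377.5   16. ]
 [ 395.1 -159.5   16. ]] [ 476.5 -275.7   16. ]
[(array([ 573.1, -174.3,    8.4]), np.float64(1.5733900524661804)), (array([ 558. , -396.8,    4.8]), np.float64(2.2782559309851496)), (array([ 382.1, -380.8,    5.8]), np.float64(1.152179145426786))]
```

>>> step_arm(
  motion=[
    [[8.8,0,0,0,0,0,-7.2],[8.8,0,0,0,0,0,-7.2],[8.8,-2.6,-2.9,0,0,0,0],[8.8,-2.6,-2.9,0,0,0,0],[8.8,-2.6,-2.9,0,0,0,0],[8.8,-2.6,-2.9,0,0,0,0],[8.8,-2.6,-2.9,0,0,0,0],[8.8,-2.6,-2.9,0,0,0,0]],
  ],
  force=45,
)

```text
time: 0.9
tool_pos: [312.0, 430.0, 238.5]
tool_rot: [-0.0, -0.0, 1.0, -0.0]
wrist_force: [0.1, 0.1, -0.5]
gripper_width: 87.5
grasp_force: 0.0
```

>>> step_arm(
  motion=[
    [[4.5,-2.7,-3.0,0,0,0,0],[4.5,-2.7,-3.0,0,0,0,0],[4.5,-2.7,-3.0,0,0,0,0],[4.5,-2.6,-2.9,0,0,0,0],[4.5,0,0,4.0,0,0,0],[4.5,0,0,4.0,0,0,0],[4.5,0,0,2.8,0,0,0],[4.5,0,0,0,0,0,0]],
  ],
)

```text
time: 1.7
tool_pos: [416.2, 310.7, 127.6]
tool_rot: [-0.003, -0.0, 1.0, -0.003]
wrist_force: [0.4, -0.6, 0.8]
gripper_width: 44.9
grasp_force: 0.0
```

```bash
python3 - <<'E'
from rig import r
import cv2,numpy as np
a=r.snapshot("scene")["color"][270:390,250:370];b=r.snapshot("top")["color"][200:290,140:260]
cv2.imwrite("pics/c1.png",np.hstack([cv2.resize(a,(400,400),interpolation=2),cv2.resize(b,(400,300),interpolation=2)[list(range(300))+[299]*100]]))
print(r.state()["tool_pos"])
E
```

```text
[418.11056559 312.72116068 130.86076941]
```

View pics/c1.png

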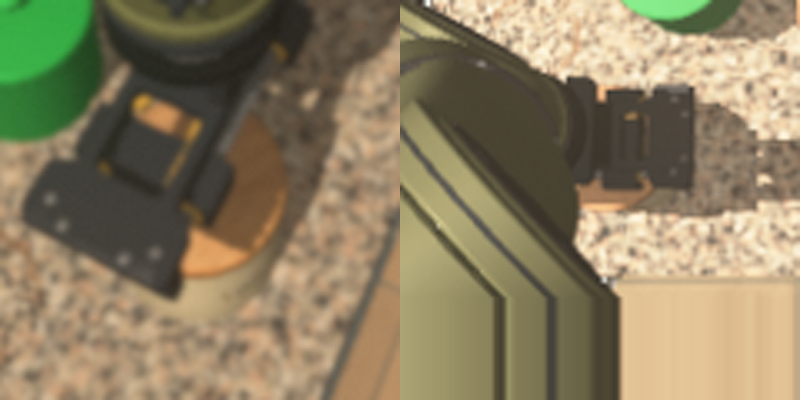

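The gripper sits over canister 1: lid wood shows between the fingers in both crops, at about (165,115) and (632,130). Descending.

>>> step_arm(
  motion=[
    [[4.5,0,0,1.5,0,0,0],[4.5,0,0,1.0,0,0,0],[4.5,0,0,0.7,0,0,0],[4.5,0,0,0.2,0,0,0],[4.5,0,0,0,0,0,0],[3,0,0,0,0,0,0]],
  ],
  force=10,
)

```text
time: 2.4
tool_pos: [418.4, 312.9, 97.1]
tool_rot: [0.0, -0.0, 1.0, 0.0]
wrist_force: [-0.3, 0.0, -0.1]
gripper_width: 39.0
grasp_force: 0.0
```

>>> step_arm(
  motion=[
    [[2.2,0,0,0,0,0,0],[1.5,0,0,0,0,0,0],[1,0,0,0,0,0,0],[1,0,0,0,0,0,0],[0.5,0,0,0,0,0,0],[0.5,0,0,0,0,0,0]],
  ],
)

```text
time: 3.0
tool_pos: [418.4, 313.2, 96.9]
tool_rot: [0.0, -0.0, 1.0, 0.001]
wrist_force: [0.6, 0.7, 1.7]
gripper_width: 17.6
grasp_force: 10.0
```

```bash
python3 - <<'E'
from rig import r
import cv2,numpy as np
a=r.snapshot("scene")["color"][285:375,260:350]
cv2.imwrite("pics/c1b.png",cv2.resize(a,(600,600),interpolation=2))
E
```

```text
(no output)
```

View pics/c1b.png

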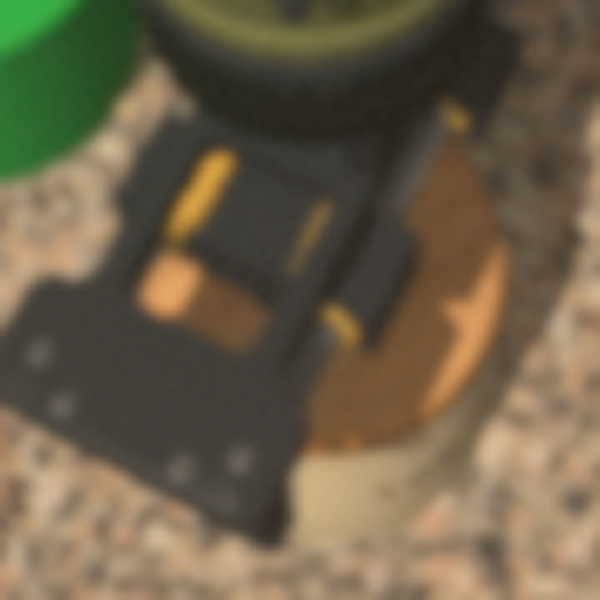

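The fingers are closed on the hidden knob; the lid spans about x 300-505 and the canister stands level. Gripping firmly and lifting slightly.

>>> step_arm(
  motion=[
    [[0.5,0,0,0,0,0,0],[0.5,0,0,0,0,0,0],[0.5,0,0,0,0,0,0],[0.5,0,0,-0.5,0,0,0],[0.5,0,0,-0.7,0,0,0],[0.5,0,0,-0.8,0,0,0],[0.5,0,0,0,0,0,0],[0.5,0,0,0,0,0,0]],
  ],
  force=45,
)

```text
time: 3.85
tool_pos: [418.4, 312.4, 117.0]
tool_rot: [0.0, -0.0, 1.0, 0.0]
wrist_force: [0.3, 1.0, -2.9]
gripper_width: 15.9
grasp_force: 45.0
```

>>> step_arm(
  motion=[
    [[0.5,0,0,0,0,0,0],[0.5,0,0,0,0,0,0],[0.5,0,0,0,0,0,0]],
  ],
)

```text
time: 4.15
tool_pos: [418.1, 312.5, 116.5]
tool_rot: [-0.0, -0.0, 1.0, -0.0]
wrist_force: [0.5, -0.2, -2.8]
gripper_width: 15.9
grasp_force: 45.0
```

```bash
python3 - <<'E'
from rig import r
import cv2,numpy as np
s=r.snapshot("scene");cv2.imwrite("pics/c1c.png",cv2.resize(s["color"][255:375,240:360],(500,500),interpolation=2))
s=r.state();print(s["wrist_force"],s["ft_torque"],s["tool_pos"],s["gripper_width"],s["tool_rot"])
E
```

```text
[ 0.13443591  0.04222231 -3.40184273] [ 0.00546222 -0.03039898  0.02871535] [418.12639333 312.55007591 116.52222682] 16.180797498047514 [-1.54762504e-04 -3.15113312e-04  9.99999931e-01 -1.18478697e-04]
```

Canister 1 pulls about 3 N, so 0.3 kg: a light one. Putting it back.

>>> step_arm(
  motion=[
    [[0.5,0,0,0.7,0,0,0],[0.5,0,0,0.7,0,0,0],[0.5,0,0,0.4,0,0,0],[0.5,0,0,0.1,0,0,0],[0.5,0,0,0.1,0,0,0],[0.5,0,0,0,0,0,0]],
  ],
)

```text
time: 4.8
tool_pos: [418.0, 312.3, 97.0]
tool_rot: [-0.0, -0.0, 1.0, -0.0]
wrist_force: [-0.7, -2.1, 1.7]
gripper_width: 16.2
grasp_force: 45.0
```

>>> step_arm(
  motion=[
    [[1.8,0,0,0,0,0,0],[2.5,0,0,0,0,0,0],[3.5,0,0,0,0,0,0],[4.5,0,0,0,0,0,0],[4.5,0,0,-1.5,0,0,0],[4.5,0,0,-4,0,0,0],[4.5,0,0,-4,0,0,0],[4.5,0,0,0,0,0,0]],
  ],
)

```text
time: 5.6
tool_pos: [420.7, 315.1, 196.2]
tool_rot: [0.004, -0.0, 1.0, 0.004]
wrist_force: [-0.1, 0.1, 0.4]
gripper_width: 44.8
grasp_force: 0.0
```

>>> step_arm(
  motion=[
    [[4.5,-1.0,-2.0,0,0,0,0],[4.5,-2.0,-3.5,0,0,0,0],[4.5,-2.0,-3.5,0,0,0,0],[4.5,-2.0,-3.5,0,0,0,0],[4.5,-2.0,-3.5,0,0,0,0],[4.5,-1.7,-3.1,0,0,0,0],[4.5,0,0,0,0,0,0],[4.5,0,0,0,0,0,0]],
  ],
)

```text
time: 6.4
tool_pos: [525.4, 121.0, 191.1]
tool_rot: [-0.0, 0.001, 1.0, 0.0]
wrist_force: [-0.5, 0.5, -0.1]
gripper_width: 45.0
grasp_force: 0.0
```

>>> step_arm(
  motion=[
    [[4.5,0,0,3,0,0,0],[4.5,0,0,3,0,0,0],[4.5,0,0,0.5,0,0,0],[4.5,0,0,0,0,0,0],[4.5,0,0,0,0,0,0]],
  ],
)

```text
time: 6.9
tool_pos: [525.7, 122.9, 127.6]
tool_rot: [0.001, -0.001, 1.0, 0.001]
wrist_force: [0.4, -0.4, 0.5]
gripper_width: 44.8
grasp_force: 0.0
```

>>> step_arm(
  motion=[
    [[4.5,0,0,1.3,0,0,0],[4.5,0,0,1.0,0,0,0],[4.5,0,0,0.6,0,0,0],[4.5,0,0,0.1,0,0,0],[4.5,0,0,0,0,0,0],[3,0,0,0,0,0,0]],
  ],
  force=10,
)

```text
time: 7.5
tool_pos: [525.5, 121.8, 96.9]
tool_rot: [0.0, -0.0, 1.0, 0.0]
wrist_force: [-0.1, 0.3, 0.1]
gripper_width: 39.3
grasp_force: 0.0
```

>>> step_arm(
  motion=[
    [[2.2,0,0,0,0,0,0],[1.5,0,0,0,0,0,0],[1,0,0,0,0,0,0],[1,0,0,0,0,0,0],[0.5,0,0,0,0,0,0],[0.5,0,0,0,0,0,0]],
  ],
)

```text
time: 8.1
tool_pos: [525.5, 121.7, 96.9]
tool_rot: [0.0, -0.0, 1.0, 0.0]
wrist_force: [-0.4, -0.5, 2.5]
gripper_width: 17.8
grasp_force: 10.0
```

>>> step_arm(
  motion=[
    [[0.5,0,0,0,0,0,0],[0.5,0,0,0,0,0,0],[0.5,0,0,0,0,0,0],[0.5,0,0,-0.5,0,0,0],[0.5,0,0,-0.7,0,0,0],[0.5,0,0,-0.8,0,0,0],[0.5,0,0,0,0,0,0],[0.5,0,0,0,0,0,0]],
  ],
  force=45,
)

```text
time: 8.9
tool_pos: [525.5, 121.7, 117.0]
tool_rot: [0.0, -0.0, 1.0, 0.0]
wrist_force: [-0.6, -0.6, -2.9]
gripper_width: 16.0
grasp_force: 45.0
```

>>> step_arm(
  motion=[
    [[0.5,0,0,0,0,0,0],[0.5,0,0,0,0,0,0],[0.5,0,0,0,0,0,0]],
  ],
)

```text
time: 9.2
tool_pos: [525.2, 121.6, 116.5]
tool_rot: [-0.0, -0.0, 1.0, -0.0]
wrist_force: [0.2, 0.2, -3.3]
gripper_width: 16.0
grasp_force: 45.0
```

Canister 2 pulls about 3 N too, so it is light. Putting it back and moving to canister 3.

>>> step_arm(
  motion=[
    [[0.5,0,0,0.7,0,0,0],[0.5,0,0,0.7,0,0,0],[0.5,0,0,0.4,0,0,0],[0.5,0,0,0.1,0,0,0],[0.5,0,0,0.1,0,0,0],[0.5,0,0,0,0,0,0]],
  ],
)

```text
time: 9.8
tool_pos: [525.0, 121.6, 97.0]
tool_rot: [-0.0, -0.0, 1.0, -0.0]
wrist_force: [-1.6, -0.0, 1.6]
gripper_width: 16.0
grasp_force: 45.0
```

>>> step_arm(
  motion=[
    [[1.8,0,0,0,0,0,0],[2.5,0,0,0,0,0,0],[3.5,0,0,0,0,0,0],[4.5,0,0,0,0,0,0],[4.5,0,0,-1.5,0,0,0],[4.5,0,0,-4,0,0,0],[4.5,0,0,-4,0,0,0],[4.5,0,0,0,0,0,0]],
  ],
)

```text
time: 10.6
tool_pos: [528.7, 123.1, 196.3]
tool_rot: [0.005, -0.0, 1.0, 0.002]
wrist_force: [1.0, 0.4, -0.6]
gripper_width: 45.3
grasp_force: 0.0
```

>>> step_arm(
  motion=[
    [[4.5,1.0,-2.0,0,0,0,0],[4.5,1.8,-3.5,0,0,0,0],[4.5,1.8,-3.5,0,0,0,0],[4.5,1.8,-3.5,0,0,0,0],[4.5,1.8,-3.5,0,0,0,0],[4.5,1.2,-1.8,0,0,0,0],[4.5,0,0,0,0,0,0],[4.5,0,0,0,0,0,0]],
  ],
)

```text
time: 11.4
tool_pos: [432.0, -56.1, 191.5]
tool_rot: [0.0, -0.0, 1.0, 0.0]
wrist_force: [0.5, -0.2, 0.6]
gripper_width: 44.8
grasp_force: 0.0
```

>>> step_arm(
  motion=[
    [[4.5,0,0,3,0,0,0],[4.5,0,0,3,0,0,0],[4.5,0,0,0.5,0,0,0],[4.5,0,0,0,0,0,0],[4.5,0,0,0,0,0,0]],
  ],
)

```text
time: 11.9
tool_pos: [432.4, -55.6, 127.4]
tool_rot: [0.001, -0.001, 1.0, 0.0]
wrist_force: [0.4, 0.5, -0.1]
gripper_width: 45.2
grasp_force: 0.0
```

>>> step_arm(
  motion=[
    [[4.5,0,0,1.3,0,0,0],[4.5,0,0,1.0,0,0,0],[4.5,0,0,0.6,0,0,0],[4.5,0,0,0.1,0,0,0],[4.5,0,0,0,0,0,0],[3,0,0,0,0,0,0]],
  ],
  force=10,
)

```text
time: 12.5
tool_pos: [431.8, -56.4, 97.2]
tool_rot: [0.001, -0.0, 1.0, 0.0]
wrist_force: [-0.6, 0.4, 0.2]
gripper_width: 39.2
grasp_force: 0.0
```

>>> step_arm(
  motion=[
    [[2.2,0,0,0,0,0,0],[1.5,0,0,0,0,0,0],[1,0,0,0,0,0,0],[1,0,0,0,0,0,0],[0.5,0,0,0,0,0,0],[0.5,0,0,0,0,0,0]],
  ],
)

```text
time: 13.1
tool_pos: [431.6, -55.7, 96.8]
tool_rot: [0.0, -0.001, 1.0, 0.0]
wrist_force: [-0.4, 3.6, 3.7]
gripper_width: 18.1
grasp_force: 10.0
```

>>> step_arm(
  motion=[
    [[0.5,0,0,0,0,0,0],[0.5,0,0,0,0,0,0],[0.5,0,0,0,0,0,0],[0.5,0,0,-0.5,0,0,0],[0.5,0,0,-0.7,0,0,0],[0.5,0,0,-0.8,0,0,0],[0.5,0,0,0,0,0,0],[0.5,0,0,0,0,0,0]],
  ],
  force=50,
)

```text
time: 13.9
tool_pos: [431.6, -56.7, 116.9]
tool_rot: [0.0, 0.0, 1.0, -0.0]
wrist_force: [1.0, 1.2, -8.1]
gripper_width: 15.9
grasp_force: 50.0
```

>>> step_arm(
  motion=[
    [[0.5,0,0,0,0,0,0],[0.5,0,0,0,0,0,0],[0.5,0,0,0,0,0,0]],
  ],
)

```text
time: 14.2
tool_pos: [431.3, -56.3, 116.5]
tool_rot: [-0.0, -0.0, 1.0, 0.0]
wrist_force: [0.2, 0.8, -7.7]
gripper_width: 15.8
grasp_force: 50.0
```

Canister 3 pulls about 8 N, so 0.8 kg: this is the full one. Lifting it and carrying it to the tray.

>>> step_arm(
  motion=[
    [[0.5,0,0,-0.7,0,0,0],[0.5,0,0,-1.3,0,0,0],[0.5,0,0,-1.5,0,0,0],[0.5,0,0,-1,0,0,0],[0.5,0,0,-0.5,0,0,0],[0.5,-0.1,-0.5,0,0,0,0],[0.5,-0.2,-1,0,0,0,0],[0.5,-0.4,-1.6,0,0,0,0]],
  ],
)

```text
time: 15.0
tool_pos: [438.0, -87.6, 166.2]
tool_rot: [-0.001, -0.001, 1.0, 0.0]
wrist_force: [0.4, -0.7, -8.6]
gripper_width: 15.7
grasp_force: 50.0
```

>>> step_arm(
  motion=[
    [[0.5,-0.4,-2,0,0,0,0],[0.5,-0.4,-2,0,0,0,0],[0.5,-0.4,-2,0,0,0,0],[0.5,-0.4,-2,0,0,0,0],[0.5,-0.4,-2,0,0,0,0],[0.5,-0.4,-2,0,0,0,0],[0.5,-0.4,-2,0,0,0,0],[0.5,-0.4,-1.9,0,0,0,0]],
  ],
)

```text
time: 15.8
tool_pos: [469.2, -248.5, 165.5]
tool_rot: [-0.001, 0.0, 1.0, 0.0]
wrist_force: [0.9, -0.2, -8.0]
gripper_width: 15.9
grasp_force: 50.0
```

>>> step_arm(
  motion=[
    [[0.5,-0.3,-1.5,0,0,0,0],[0.5,-0.3,-1.0,0,0,0,0],[0.5,0,-0.5,0,0,0,0],[0.5,0,0,0,0,0,0],[0.5,0,0,0,0,0,0]],
  ],
)

```text
time: 16.3
tool_pos: [476.2, -275.2, 166.5]
tool_rot: [-0.0, -0.001, 1.0, 0.001]
wrist_force: [0.3, 0.3, -7.4]
gripper_width: 15.9
grasp_force: 50.0
```

```bash
python3 - <<'E'
from rig import r
import cv2,numpy as np
a=r.snapshot("scene")["color"][50:250,250:450];b=r.snapshot("top")["color"][120:280,330:530]
o=np.zeros((500,800,3),np.uint8);o[:400,:400]=cv2.resize(a,(400,400),interpolation=2);o[:320,400:]=cv2.resize(b,(400,320),interpolation=2)
cv2.imwrite("pics/tr.png",o)
s=r.state();print(s["tool_pos"],s["wrist_force"],s["gripper_width"])
E
```

```text
[ 476.49745734 -275.13957621  166.71104452] [-0.38035729  1.06980316 -8.15752331] 15.799825937987036
```

View pics/tr.png

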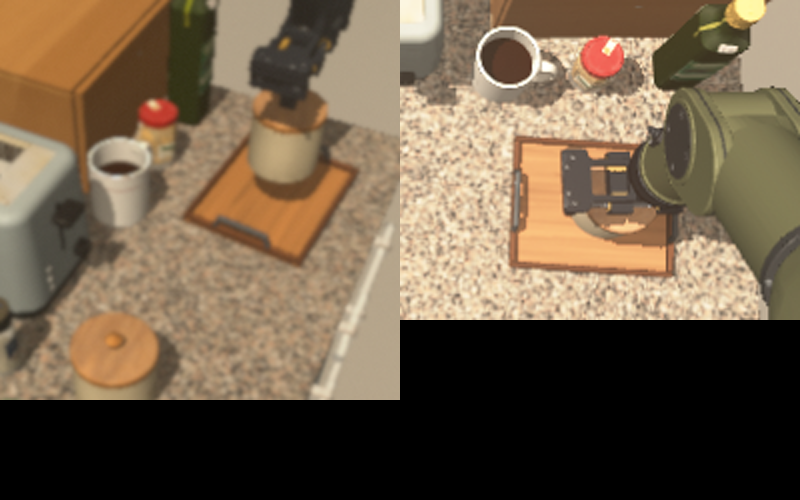

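The canister hangs level over the tray, body at about (283,155) in the scene crop and lid at about (625,215) in the top crop. Contact should come near TCP z 103. Lowering.

>>> step_arm(
  motion=[
    [[0.5,0,0,0.7,0,0,0],[0.5,0,0,1.2,0,0,0],[0.5,0,0,1.5,0,0,0],[0.5,0,0,1.2,0,0,0],[0.5,0,0,0.6,0,0,0],[0.5,0,0,0.4,0,0,0],[0.5,0,0,0.3,0,0,0],[0.5,0,0,0,0,0,0]],
  ],
)

```text
time: 17.2
tool_pos: [476.8, -276.3, 107.6]
tool_rot: [0.0, -0.0, 1.0, 0.0]
wrist_force: [-0.4, -0.3, -7.5]
gripper_width: 16.0
grasp_force: 50.0
```

>>> step_arm(
  motion=[
    [[0.5,0,0,0.1,0,0,0],[0.5,0,0,0.1,0,0,0],[0.5,0,0,0.1,0,0,0],[0.5,0,0,0,0,0,0],[0.5,0,0,0,0,0,0]],
  ],
)

```text
time: 17.7
tool_pos: [476.6, -276.4, 104.7]
tool_rot: [0.0, -0.0, 1.0, 0.0]
wrist_force: [0.5, 0.6, -8.5]
gripper_width: 15.6
grasp_force: 50.0
```

>>> step_arm(
  motion=[
    [[0.5,0,0,0.05,0,0,0],[0.5,0,0,0.05,0,0,0],[0.5,0,0,0.05,0,0,0],[0.5,0,0,0,0,0,0],[0.5,0,0,0,0,0,0]],
  ],
)

```text
time: 18.2
tool_pos: [476.6, -276.4, 103.2]
tool_rot: [0.0, -0.0, 1.0, 0.0]
wrist_force: [0.5, 0.0, -8.3]
gripper_width: 15.8
grasp_force: 50.0
```

>>> step_arm(
  motion=[
    [[0.5,0,0,0.05,0,0,0],[0.5,0,0,0,0,0,0],[0.5,0,0,0,0,0,0]],
  ],
)

```text
time: 18.5
tool_pos: [476.5, -276.7, 103.0]
tool_rot: [-0.0, -0.0, 1.0, -0.0]
wrist_force: [-1.6, -0.3, -3.6]
gripper_width: 16.0
grasp_force: 50.0
```

Contact: the load fell from 8.3 N to 3.6 N. A touch lower, then release gently.

>>> step_arm(
  motion=[
    [[0.5,0,0,0.04,0,0,0],[0.5,0,0,0,0,0,0],[1.6,0,0,0,0,0,0],[1.9,0,0,0,0,0,0],[2.3,0,0,0,0,0,0],[3,0,0,0,0,0,0],[4.5,0,0,0,0,0,0],[4.5,0,0,0,0,0,0]],
  ],
)

```text
time: 19.3
tool_pos: [477.0, -276.0, 102.2]
tool_rot: [0.0, -0.001, 1.0, 0.0]
wrist_force: [0.1, 0.2, 0.1]
gripper_width: 43.3
grasp_force: 0.0
```

>>> step_arm(
  motion=[
    [[4.5,0,0,-1,0,0,0],[4.5,0,0,-3,0,0,0],[4.5,0,0,-4,0,0,0],[4.5,0,0,-4,0,0,0],[4.5,2,4,0,0,0,0],[4.5,2,4,0,0,0,0],[4.5,0,4,0,0,0,0],[4.5,0,4,0,0,0,0]],
  ],
)

```text
time: 20.1
tool_pos: [435.9, -115.3, 223.2]
tool_rot: [0.001, 0.0, 1.0, -0.0]
wrist_force: [0.5, -0.0, 0.1]
gripper_width: 45.0
grasp_force: 0.0
```

>>> step_arm(
  motion=[
    [[4.5,0,3,0,0,0,0],[4.5,0,2,0,0,0,0],[4.5,0,0,0,0,0,0],[4.5,0,0,0,0,0,0]],
  ],
)

```text
time: 20.5
tool_pos: [436.6, -66.8, 222.7]
tool_rot: [0.0, -0.001, 1.0, -0.0]
wrist_force: [-0.0, 0.1, -0.1]
gripper_width: 44.9
grasp_force: 0.0
```

```bash
python3 - <<'E'
from rig import r
import cv2,numpy as np
a=r.snapshot("scene")["color"];b=r.snapshot("top")["color"][110:290,140:540]
o=np.zeros((600,800,3),np.uint8);o[:360]=cv2.resize(b,(800,360),interpolation=2);o[360:,:384]=cv2.resize(a,(384,240));o[360:,400:]=cv2.resize(a[60:180,260:460],(400,240),interpolation=2)
cv2.imwrite("pics/fin.png",o)
s=r.state();print(s["tool_pos"],s["wrist_force"],s["gripper_width"])
E
```

```text
[436.41129231 -67.8634687  222.38601893] [-0.55275819 -0.50546652 -0.32723979] 44.607868409600755
```

View pics/fin.png

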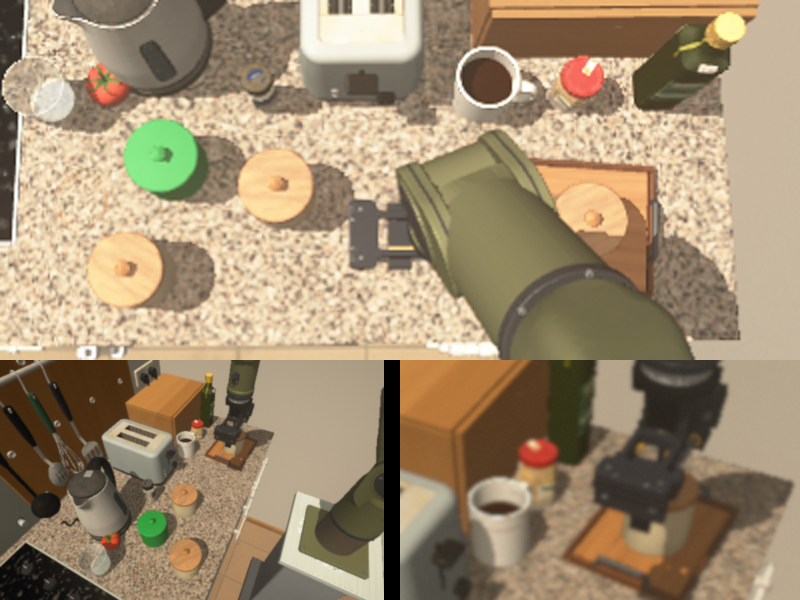

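The full canister stands upright inside the tray, with its lid at about (592,217). The two light ones are back at (125,269) and (276,185), and the mug and jars are undisturbed. The gripper is empty and clear.

```bash
python3 -c "
from rig import r
print(r.finish_job())"
```

```text
the job is handed in; nothing more can be done
None
```

The heavy canister (about 0.8 kg, the one nearest the tray) now stands upright on the tray floor, the two light ones (about 0.3 kg each) are back where they stood, and the job is handed in, though no verdict came back.

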